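Find the hidden transit catch and open the consumables drawer

ROBOT

A 6-joint arm with a two-finger parallel gripper is mounted at the origin on a cart in front of the work surface, level with it; the furniture and walls round the work are solid. World frame = base frame: x ahead of the robot, y to its left, z up, the work surface at z = 0. Lengths are in m, angles in rad, forces in N, time in s.
With the tool pointing down it reaches from about 0.3 to 0.85 m from the base axis. Payload 5.4 kg.
Tool frame: the origin (TCP) lies at the very end of the fingers, on their centre line; the grasp point (between the pads) lies 19 mm behind it; z points along the fingers, y is the line along which they close (so a half turn about z gives the same grasp; the last joint's range is limited). The gripper opens to 85 mm and grips with 20 to 120 N. Pads are 22 mm wide; open, the fingers measure 114 mm over their backs; the gripper's body (76 mm by 85 mm) begins 54 mm behind the grasp point. The pads swing forward as they close: fully open they stand 13 mm farther back than shut.
Start: joints at [-1.552, 0.158, 1.597, -0, 1.386, -0.21], TCP at [0.13, -0.56, 0.231] pointing down, gripper open.
Joint ranges: [-2.91, 2.91], [-0.94, 2.29], [0.18, 2.7], [-1.29, 4.43], [0.17, 2.64], [-3, 3]. Speed limits (rad/s): [2.57, 2.57, 3.14, 3.14, 3.14, 3.14].

INTERFACE

Orientations are given as a unit quaternion [w, x, y, z].
In Python, from plant import manip, vision gives the robot as it stands. Calls block until the motion is done:
- manip.reach(position, orientation): joint-space move of the TCP to a pose.
- manip.movel(position, velocity=0.15, attitude=None, contact_N=None): straight line of the TCP; attitude=None keeps the orientation; velocity is the mean speed in m/s. With contact_N (N) it stops when the force on the tool has changed by that much, and returns True; else False.
- manip.move_j(angles): joint-space move.
- manip.gripper_to(opening, squeeze=None): opening from 0.0 (shut) to 1.0 (fully open); squeeze is the grip in N (None keeps the last); returns when the fingers have stopped.
- manip.wait(seconds).
- manip.inverse_kinematics(position, orientation): joint angles nearest the present ones, or None.
- manip.sense(): the state.
- vision.capture(name): name is "scene" or "top"; returns the picture (384x512x3 uint8, red, green, blue); there is no depth.
- vision.camera_params(name): a dict with "fov_y" (degrees; the focal length in pixels is half the picture's height over the tangent of half this angle, whatever the lens; pixels are square), "cx", "cy" (the principal point, pixels), "origin" and "attitude" of the camera in the world. Camera axes: x right, y down, z forward; pixel columns grow to the right and rows downward; lengths in m; the calibration is good to about 2 mm. A picture is of the moment at which its call begins. camera_params takes no time and is no camera call.
A pose or a line that the arm cannot do raises manip.IKError and nothing moves.
- manip.sign_off(): hands the job in; it is judged then, once.
The state is a dict: "time_s": time; "qpos": joint angles; "qvel": joint speeds; "joint_efforts": joint torques, N m; "eef_pos": TCP position; "ee_rot": TCP orientation; "contact_force": force on the tool from outside, world axes, zero at the start; "wrist_torque": the same for the moment, N m; "width": opening from 0.0 (shut) to 1.0 (fully open); "grasp_force": force on a finger pad.
Only numpy, scipy, OpenCV 4.12 (cv2) and the standard library are available. Lean on these libraries where they do the work, as an engineer would, in place of code of your own. Each camera call takes 0.05 s, during which the arm holds its last target. There are 200 camera calls.

TASK

The drawer of the grey consumables box is held shut by a transit catch that is hidden in the black rail along the box's front edge. Run a fingertip along the rail until you find the notch, press the catch down inside it so that the drawer springs ajar, then put a fingertip behind the drawer front and gently draw the drawer out all the way. Use the fingertips only: do not pinch the drawer front, lift nothing in the drawer, leave the things on and beside the box where they are, and finish clear of everything.

Things in the scene. Friction and masses are not known exactly. Their poses are not given: they have to be found in the camera images.
- box: Grey steel consumables box, fixed to the bench, 236 mm deep, 310 wide, 112 high. Origin on the bench top under the middle of its front edge; x runs level from the front (robot side) into the box, y left along the front, z up. A black rail, an open channel, runs along the top of the front edge (see rail_mid); its front lip is at x = -12 to -4 mm, top z = 108; the box top behind it is at z = 112.
- rail_mid (a point): Middle of the rail's channel floor, on the surface (box x 18, y 0, z 100 mm), box axes. The channel is 44 mm wide (x) and 270 long (y). Its floor is five black inserts, 54 mm each, centred at y = -108, -54, 0, 54, 108 mm. Four are flat; one, unknown which, is a notch 50 mm long (y), open over the full width, with the catch inside.
- catch (a joint): Catch in the notch: black thumb pad on a rocker, 46 mm long (y), 33 wide (x), sloping up to the front, hinged at the back; rad, 0 up (locked), 0.27 down. The pad's high front edge is 6 mm below the channel floor and sinks 9 mm in 0.25 rad; the drawer is freed at 0.13 rad (a fingertip at mid-channel some 11 mm below the floor). Takes 3 to 12 N. Springs up when let go.
- drawer (a joint): How far the drawer is out, m: 0 shut, stop at 0.14. Once the catch is pressed a spring pushes it out (box -x) to about 0.06; from there it slides with 1 to 3 N of drag at up to 0.1 m/s and stays where it is left.
- drawer_front: Blue drawer front, 310 mm wide, 12 thick, with a label frame; axes and, when shut, origin as the box's; moves out with the drawer. Rear face at x = 0, top edge z = 76 mm, drawer floor z = 15. Behind it the drawer is empty for 55 mm, then a divider to z = 33, and a cross bar at x = 77 to 83, z = 58 to 71 mm. Ajar, the gap from its rear face to the box lip is the opening less 12 mm.
- front_edge (a point): Middle of the top edge of the drawer front, on its rear face.
- electrodes: Flat red electrode box, 32 x 165 x 17 mm, loose in the drawer; origin under its middle. To stay in the drawer.
- nut: Big steel nut, 36 x 41 x 19 mm, loose in the drawer; origin under its middle. To stay in the drawer.
- spanner: Combination spanner, 187 mm long, 8 mm thick, loose on the rubber mat on the box top; origin under its middle. To be left alone.
- tape: Yellow tape measure, 34 x 84 x 64 mm, loose on the bench left of the box; origin under its middle. To be left alone.
- bolt: Steel bolt, 27 x 71 x 24 mm, lying loose on the bench left of the drawer; origin under its middle. To be left alone.
- flange: Steel flange, 90 mm across, 16 mm high, loose on the bench right of the box; origin under its middle. To be left alone.
- tee_a: Pipe tee, 50 x 60 x 32 mm, loose on the bench right of the drawer; origin under its middle. To be left alone.
- tee_b: Pipe tee, 52 x 60 x 36 mm, loose on the bench right of the box; origin under its middle. To be left alone.

How it is judged:
On the way, in this order (a step that is already met when the one before it is completed fails the run):
1. the catch is pressed down inside its notch (value of joint catch above 0.08 rad).
2. the drawer springs ajar (value of joint drawer above 0.04 m).
At the end, for the whole second after the job is handed in: The drawer stands drawn out by more than 125 mm of its 140 mm and is at rest, the catch has sprung back up, and the electrode box and the nut lie still on the drawer floor (value of joint drawer above 0.125 m and velocity of joint drawer below 0.01 m/s and value of joint catch below 0.03 rad and z of each of electrodes, nut in the frame of drawer_front below 0.035 m and linear speed of each of electrodes, nut below 0.02 m/s); the robot touches nothing.
It fails at once if a thing on or beside the box is moved by more than 20 mm (distance of any of spanner, tape, bolt, flange, tee_a, tee_b from where it was at the start of the episode above 0.02 m).
It fails at once if something is lifted in the drawer (z of any of electrodes, nut in the frame of drawer_front above 0.04 m).
It fails at once if the drawer front is pinched or tugged with more than 35 N (contact force between the fingers and drawer_front above 35 N).
It also fails if it takes over 67 s, if anything falls off the work surface, if the arm or the gripper's body presses on something with over 40 N, if the wrist force passes 120 N, or if a joint passes its speed limit or range.

## Working session

There is one attempt and no reset: what is moved stays moved. The work goes in short steps, each a Python script; the robot and the scene stay as the last script left them, time stands still between calls to the robot, and variables do not carry over. Pictures are saved under pics/ and viewed, at most 10 in all, crops included, and the job is handed in when it is done.

```bash
mkdir -p pics; ls; python3 - <<'E'
from plant import manip, vision
import cv2
for n in("scene","top"):
    cv2.imwrite(f"pics/{n}0.png",vision.capture(n)[:,:,::-1]); print(n,vision.camera_params(n))
s=manip.sense(); print(s)
E
```

```text
pics
scene {'fov_y': 45.22069249164403, 'cx': 251.2943879566684, 'cy': 191.2110022071346, 'origin': array([-0.03726122,  0.79988833,  1.07784421]), 'attitude': array([ 0.13783735, -0.31075047,  0.86343326, -0.37271708])}
top {'fov_y': 48.32257443480254, 'cx': 249.7816981842014, 'cy': 194.1279532395736, 'origin': array([0.57708096, 0.01659468, 1.14880632]), 'attitude': array([ 0.00974508, -0.70050686,  0.71305688, -0.02729569])}
{'time_s': 0.1, 'qpos': array([-1.55208002e+00,  1.58996927e-01,  1.59811406e+00,  2.45404344e-05,
        1.38619630e+00, -2.10076719e-01]), 'qvel': array([ 0.00019296,  0.00026517, -0.00249117, -0.00074862, -0.00033562,
        0.0004442 ]), 'joint_efforts': array([-7.79689217e-04, -3.96988678e+01, -3.32339072e+01, -2.30319856e-04,
        4.16208248e-03,  6.03616826e-06]), 'eef_pos': array([ 0.13040067, -0.55946275,  0.23040535]), 'ee_rot': array([-8.52241446e-04,  9.93463745e-01,  1.14144878e-01,  9.39076049e-05]), 'contact_force': array([-0.27619071,  0.36263928, -0.67556043]), 'wrist_torque': array([-0.04577944, -0.02307934,  0.05507667]), 'grasp_force': 0.0, 'width': 0.995479409907618}
```

View pics/scene0.png

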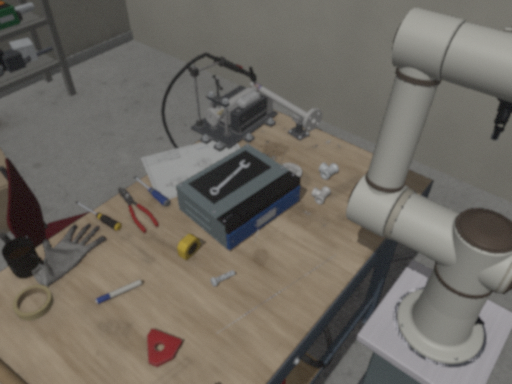

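View pics/top0.png

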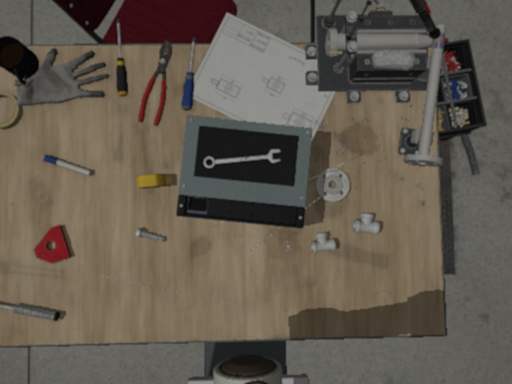

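The scene view shows the box at about (180–300, 150–240), with the rail on its lower-right edge. In the top view the rail runs from (178,206) to (305,217), and a square patch near (198,205) may be the notch. Next I'll enlarge the rail with the contrast stretched.

```bash
python3 - <<'E'
import cv2,numpy as np
a=cv2.imread("pics/top0.png")[105:235,165:320]; b=cv2.imread("pics/scene0.png")[140:250,165:310]
f=lambda i:cv2.resize(np.clip(255*(i/255.)**.5,0,255).astype('u1'),None,fx=5,fy=5,interpolation=cv2.INTER_CUBIC)
cv2.imwrite("pics/c1.png",cv2.resize(f(a),(715,600))); cv2.imwrite("pics/c2.png",f(b))
E
```

```text
(no output)
```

View pics/c1.png

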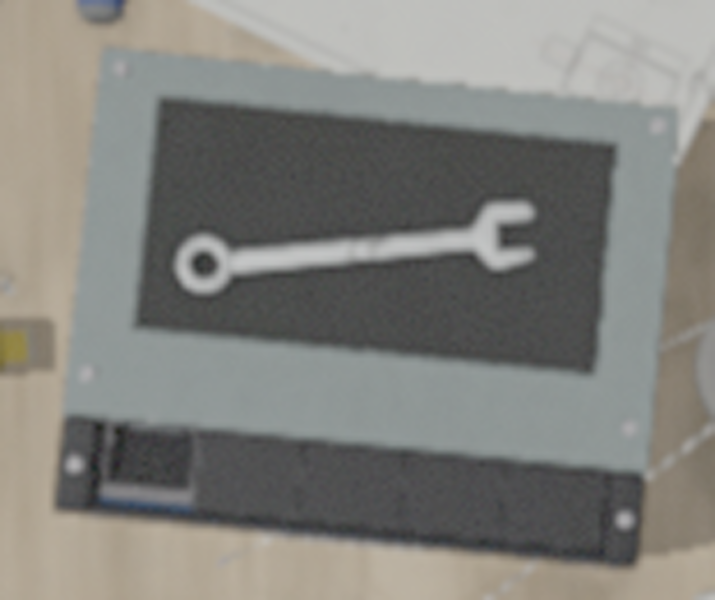

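View pics/c2.png

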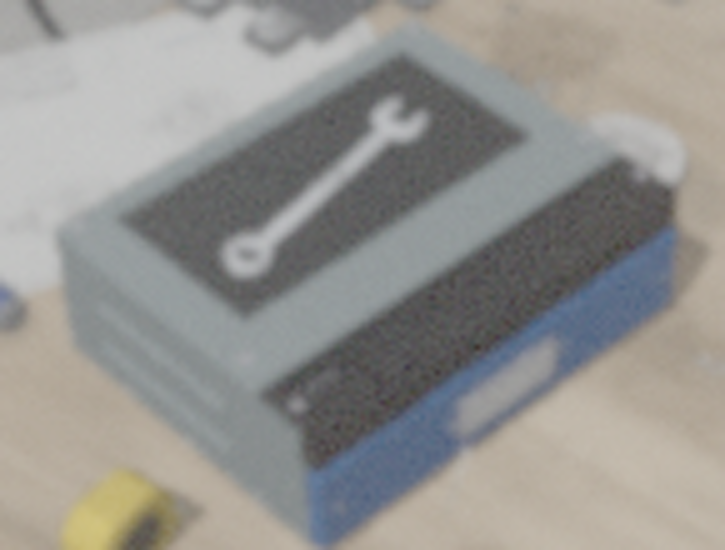

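The notch shows at the left end of the rail (top px about (197,205), expected at y=+108), where it is deeper, with sidewalls and a sloped pad. The probing will have to confirm it. Next come the box pose and height from both views.

```bash
cat > h.py <<'E'
import cv2,numpy as np
from scipy.spatial.transform import Rotation as R
from plant import manip, vision
def cam(n):
    p=vision.camera_params(n); f=192/np.tan(np.radians(p["fov_y"])/2)
    return p,f,R.from_quat(p["attitude"],scalar_first=True)
def ray(n,uv):
    p,f,r=cam(n); d=r.apply([(uv[0]-p["cx"])/f,(uv[1]-p["cy"])/f,1]); return p["origin"],d/np.linalg.norm(d)
def on(n,uv,z):
    o,d=ray(n,uv); return o+d*(z-o[2])/d[2]
def tri(a,b):
    o,d=ray("top",a); q,e=ray("scene",b)
    s=np.linalg.lstsq(np.c_[d,-e],q-o,rcond=None)[0]; A,B=o+d*s[0],q+e*s[1]
    return (A+B)/2,np.linalg.norm(A-B)
def proj(n,P):
    p,f,r=cam(n); c=r.inv().apply(np.asarray(P)-p["origin"]); return c[:2]/c[2]*f+[p["cx"],p["cy"]]
E
python3 - <<'E'
from h import *
np.set_printoptions(precision=4,suppress=True)
img=cv2.imread("pics/top0.png"); hsv=cv2.cvtColor(cv2.GaussianBlur(img,(3,3),0),cv2.COLOR_BGR2HSV)
m=cv2.inRange(hsv,(75,15,60),(110,90,200)); m[:105]=0;m[235:]=0;m[:,:165]=0;m[:,320:]=0
c=max(cv2.findContours(m,cv2.RETR_EXTERNAL,cv2.CHAIN_APPROX_NONE)[0],key=cv2.contourArea)
rect=cv2.boxPoints(cv2.minAreaRect(c)); print("rect",rect.tolist(),cv2.contourArea(c))
hull=cv2.convexHull(c); ap=cv2.approxPolyDP(hull,3,True)[:,0]; print("approx",ap.tolist())
for q in rect: print(on("top",q,.112))
T={"BL":(105,48),"BR":(680,107),"FL":(65,413),"FR":(643,472)}
S={"BL":(62,235),"BR":(405,25),"FL":(262,395),"FR":(625,155)}
for k in T:
    t=np.array(T[k])/4.614+[165,105]-.4; s=np.array(S[k])/5+[165,140]-.4
    print(k,t,*tri(t,s),on("top",t,.112))
for k,q,z in (("lipL",(57,508),.108),("lipR",(635,563),.108),("notchL",(100,500),.108),("notchR",(193,505),.108),("screwL",(75,464),.11),("screwR",(625,519),.11)): print(k,on("top",np.array(q)/4.614+[165,105]-.4,z))
E
```

```text
rect [[179.07464599609375, 194.4386749267578], [186.80502319335938, 115.5887222290039], [311.87738037109375, 127.85072326660156], [304.1470031738281, 206.70068359375]] 9669.0
approx [[188, 117], [309, 128], [304, 206], [180, 194]]
[0.6334 0.1613 0.112 ]
[0.8258 0.1406 0.112 ]
[ 0.7915 -0.1651  0.112 ]
[ 0.5984 -0.1412  0.112 ]
BL [187.3568 115.0031] [0.8267 0.1383 0.1044] 0.005779002532439943 [0.8273 0.1392 0.112 ]
BR [311.9775 127.7903] [ 0.7956 -0.1653  0.1034] 0.005346488165971805 [ 0.7917 -0.1654  0.112 ]
FL [178.6876 194.1102] [0.633  0.1617 0.1076] 0.0036381537480868475 [0.6342 0.1622 0.112 ]
FR [303.9585 206.8974] [ 0.5964 -0.1426  0.1082] 0.003967959241592953 [ 0.5979 -0.1408  0.112 ]
lipL [0.5846 0.1674 0.108 ]
lipR [ 0.5501 -0.1359  0.108 ]
notchL [0.5884 0.1449 0.108 ]
notchR [0.5849 0.0962 0.108 ]
screwL [0.6075 0.1575 0.11  ]
screwR [ 0.5734 -0.1309  0.11  ]
```

The top-face height from the two views is 0.103–0.108, against a nominal 0.112. The box origin is about (0.5765, 0.0147) with yaw about -6.45°. I'll touch the flat insert at y=54 for a height reference, then run left to y=108 and probe there.

```bash
cat >> h.py <<'E'
Rb=R.from_euler("z",-6.45,degrees=True); O=np.array([.5765,.0147,0])
W=lambda x,y,z: O+Rb.apply(np.array([x,y,z])/1000)
Q=(Rb*R.from_euler("x",180,degrees=True)).as_quat(scalar_first=True)
def st(t=""):
    s=manip.sense(); print(t,round(s["time_s"],2),"box mm",np.round(Rb.inv().apply(s["eef_pos"]-O)*1000,1),"F",np.round(Rb.inv().apply(s["contact_force"]),1))
E
python3 - <<'E'
from h import *
manip.gripper_to(0.0); 
q=manip.inverse_kinematics(W(18,54,140),Q); print(q)
manip.reach(W(18,54,140),Q); st("above")
c=manip.movel(W(18,54,94),velocity=.03,contact_N=4); print(c); st("touch54")
z=Rb.inv().apply(manip.sense()["eef_pos"]-O)[2]*1000
manip.movel(W(18,54,z+4)); manip.movel(W(18,108,z+4),velocity=.08,contact_N=6); st("over108")
c=manip.movel(W(18,108,z-8),velocity=.02,contact_N=6); print(c); st("probe108")
E
```

```text
[-8.97712478e-02  3.14345455e-01  1.59924811e+00 -4.44089210e-16
  1.22799909e+00  1.59359882e+00]
above 3.64 box mm [ 18.3  53.2 140.1] F [ 0.3 -1.7 -0. ]
True
touch54 4.84 box mm [ 17.8  54.  100.1] F [-1.1 -0.9  3.7]
over108 5.92 box mm [ 18.  107.9 104. ] F [ 1.2 -0.4 -0.3]
True
probe108 6.5 box mm [ 17.5 107.8  92.4] F [-1.5 -0.2  4.4]
```

The floor is at z=100. At y=108 the tip drops to 92.4 before touching, so this is the notch. Pressing now.

```bash
python3 - <<'E'
from h import *
c=manip.movel(W(18,108,86.5),velocity=.02,contact_N=20); print(c); st("pressed")
manip.wait(.6); st("wait")
cv2.imwrite("pics/s1.png",vision.capture("scene")[140:260,165:325,::-1].repeat(4,0).repeat(4,1))
manip.movel(W(18,108,150),velocity=.12); st("up")
manip.reach(W(60,60,210),Q)
t=vision.capture("top");cv2.imwrite("pics/t1full.png",t[:,:,::-1]); cv2.imwrite("pics/t1.png",t[105:255,165:330,::-1].repeat(4,0).repeat(4,1))
st()
E
```

```text
False
pressed 6.91 box mm [ 17.7 108.1  87.5] F [-4.7 -0.7  9.1]
wait 7.51 box mm [ 17.8 108.1  87.6] F [-4.7 -0.2 10.4]
up 8.24 box mm [ 17.4 107.9 149.1] F [-0.2 -1.   0.1]
 8.73 box mm [ 59.   60.1 208.2] F [-0.9 -0.   0.2]
```

View pics/t1.png

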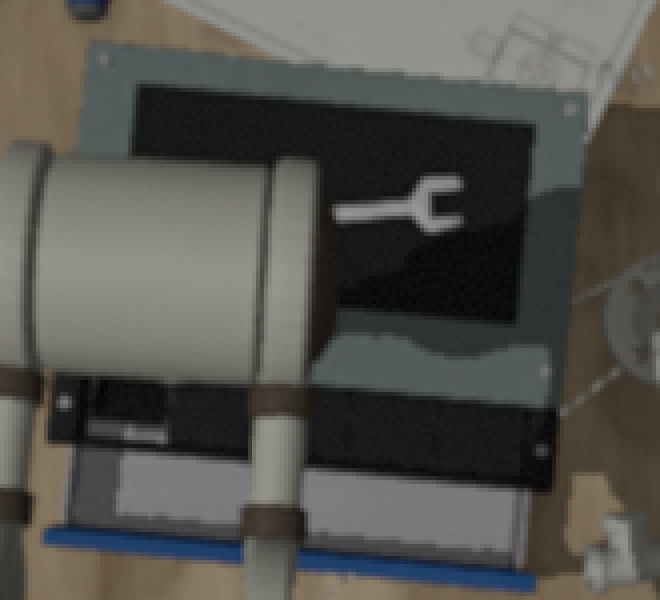

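The drawer is ajar. The blue front runs from crop (45,535) to (535,580), the drawer floor behind it is empty, and the tee at (610,560) is outside the drawer's path. Next I'll measure the front's rear edge in both views.

```bash
python3 - <<'E'
from h import *
def ends(n,img):
    hsv=cv2.cvtColor(img,cv2.COLOR_RGB2HSV); m=cv2.inRange(hsv,(100,110,40),(125,255,255)); 
    m=cv2.morphologyEx(m,cv2.MORPH_OPEN,np.ones((2,2)))
    r=np.zeros_like(m); r[165:265,165:315]=m[165:265,165:315]; return r
t=ends("top",vision.capture("top")); s=ends("scene",vision.capture("scene"))
y,x=np.nonzero(t); top=np.array([(u,y[x==u].min()-.0,y[x==u].max()+1.) for u in np.unique(x)])
print(x.min(),x.max())
for z in (.076,): 
    b=np.array([Rb.inv().apply(on("top",(u,v-.5),z)-O)*1000 for u,v,_ in top]); f=np.array([Rb.inv().apply(on("top",(u,v-.5),z)-O)*1000 for u,_,v in top])
    print("rear x median",np.median(b[:,0]),"front",np.median(f[:,0]),"slope",np.polyfit(b[:,1],b[:,0],1),"y",b[:,1].min(),b[:,1].max())
ys,xs=np.nonzero(s); print("scene blue",xs.min(),xs.max(),ys.min(),ys.max())
up=np.array([(u,ys[xs==u].min()-.5) for u in np.unique(xs)])
# height: for z candidates, plane-cast scene upper (=rear top) edge, compare with top's
for z in (.06,.07,.076,.085,.095):
    B=np.array([Rb.inv().apply(on("scene",p,z)-O)*1000 for p in up]); T=np.array([Rb.inv().apply(on("top",(u,v-.5),z)-O)*1000 for u,v,_ in top])
    print(z,np.median(B[:,0]),np.median(T[:,0]))
st()
E
```

```text
177 299
rear x median -64.2567541472358 front -75.70294311040789 slope [ 2.97909801e-03 -6.42802115e+01] y -154.34605714438626 151.0952849658339
scene blue 165 314 197 260
0.06 -62.351846518680844 -65.22052467184346
0.07 -68.5976886980674 -64.6181680939637
0.076 -72.34519400569943 -64.2567541472358
0.085 -77.96645196714724 -63.71463322714402
0.095 -84.21229414653374 -63.11227664926415
 8.83 box mm [ 58.4  60.6 207.6] F [-0.1  0.2  0.3]
```

Rear face at x≈-63, so the drawer is about 61 mm open, and the gap to the lip is centred near x=-37. I'll go in at y=0 and draw it out slowly.

```bash
python3 - <<'E'
from h import *
manip.reach(W(-37,0,150),Q); st("above")
c=manip.movel(W(-37,0,53),velocity=.06,contact_N=5); print(c); st("in")
if not c:
    c=manip.movel(W(-52,0,53),velocity=.03,contact_N=8); print(c); st("at rear")
    c=manip.movel(W(-125,0,53),velocity=.035,contact_N=14); print(c); st("drawn")
    manip.wait(.3); st()
    cv2.imwrite("pics/s2.png",vision.capture("scene")[130:290,140:330,::-1].repeat(3,0).repeat(3,1))
E
```

```text
above 9.42 box mm [-37.6   0.4 149.5] F [ 0.7  1.  -0.4]
False
in 11.18 box mm [-36.7  -0.   53.4] F [ 0.3  0.2 -0.1]
False
at rear 11.83 box mm [-52.   -0.   53.1] F [ 0.8 -0.3  0. ]
False
drawn 14.07 box mm [-1.251e+02 -1.000e-01  5.290e+01] F [ 1.  -0.1  1.4]
 14.37 box mm [-125.1   -0.    52.9] F [ 0.7 -0.5  0.5]
```

View pics/s2.png

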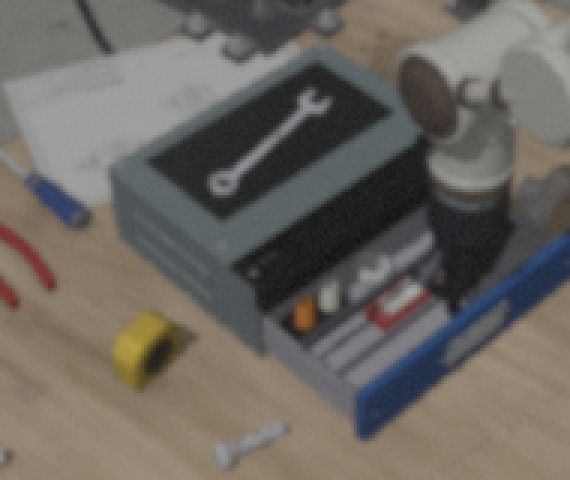

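The drawer is well out: its front runs from crop (360,420) to (570,250), and the red electrode box at (400,300) is still inside. I'll back off, rise clear, and measure the opening.

```bash
python3 - <<'E'
from h import *
manip.movel(W(-117,0,53),velocity=.04); manip.movel(W(-117,0,150),velocity=.1,contact_N=6); st("up")
manip.reach(W(-60,-260,260),Q); st()
t=vision.capture("top"); cv2.imwrite("pics/t2.png",t[105:285,120:380,::-1].repeat(3,0).repeat(3,1))
m=cv2.inRange(cv2.cvtColor(t,cv2.COLOR_RGB2HSV),(100,110,40),(125,255,255)); m[:200]=0; m[290:]=0; m[:,:160]=0; m[:,320:]=0
m=cv2.morphologyEx(m,cv2.MORPH_OPEN,np.ones((2,2))); y,x=np.nonzero(m)
print([np.median([ (Rb.inv().apply(on("top",(u,f(y[x==u])),.076)-O)*1000)[0] for u in np.unique(x)]) for f in (lambda a:a.min()-.5,lambda a:a.max()+.5)])
E
```

```text
up 15.88 box mm [-117.6    0.   149.2] F [-0.5 -0.4 -0. ]
 16.99 box mm [ -60.4 -258.7  259. ] F [ 0.8  0.  -0.8]
[np.float64(-133.45255912812598), np.float64(-146.98387298124368)]
```

View pics/t2.png

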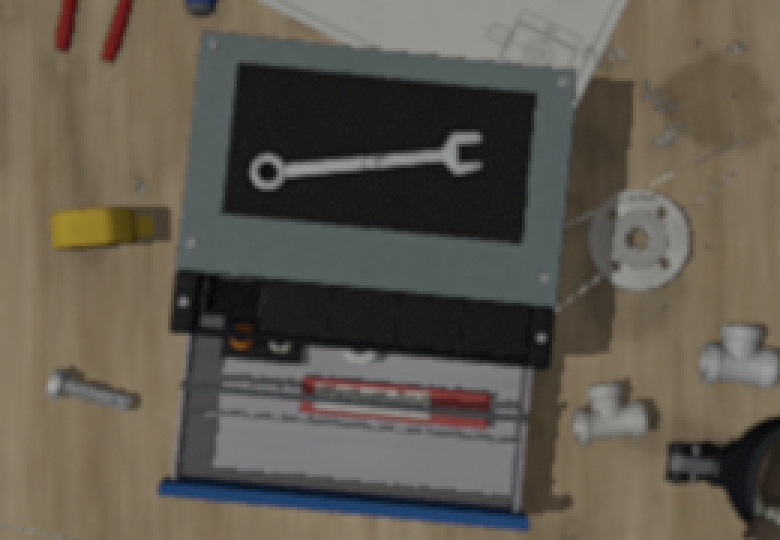

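```bash
python3 - <<'E'
from plant import manip
print(manip.sign_off())
E
```

```text
the job is handed in; nothing more can be done
None
```

I pressed the catch in the notch at the rail's left end (box y = +108), drew the drawer out to about 133 mm (needs over 125), moved the arm clear, and handed the job in. The last top view showed the electrode box lying in the drawer and the things on and beside the box where they were. I did not measure the nut or the catch's spring-back, and sign-off returned no verdict.

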